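Offer a cupboard door to its jamb and hold the hinge in line

ROBOT

A 6-joint arm with a two-finger parallel gripper is mounted at the origin on the work surface; the furniture and walls round the work are solid. World frame = base frame: x ahead of the robot, y to its left, z up, the work surface at z = 0. Lengths are in m, angles in degrees, forces in N, time in s.
With the tool pointing down it reaches from about 0.35 to 0.875 m from the base axis. Payload 4.2 kg.
Tool frame: the origin (TCP) lies midway between the tips of the shut fingers; the grasp point (between the pads) lies 19 mm behind it; z points along the fingers, y is the line along which they close (so a half turn about z gives the same grasp; the last joint's range is limited). The gripper opens to 87 mm and grips with 3 to 60 N. Pads are 19 mm wide; open, the fingers measure 117 mm over their backs; the gripper's body (75 mm by 190 mm) begins 51 mm behind the grasp point.
Start: joints at [-61.158, 22.042, 0.453, 0, -68.411, -14.817], TCP at [0.151, -0.606, 0.223] pointing down, gripper open.
Joint ranges: [-179.83, 179.83], [-69.29, 118.12], [-61.27, 80.66], [-181.25, 117.63], [-171.15, -9.14], [-177.46, 177.46]. Speed limits (degrees/s): [159.86, 159.86, 180, 180, 180, 180].

INTERFACE

Orientations are given as [roll, pitch, yaw] about the fixed x, y, z axes, in that order (R = Rz(yaw) Ry(pitch) Rx(roll)).
In Python, from workcell import env gives the robot as it stands. The module is installed in compiled form; this text tells all that it offers. Calls block until the motion is done:
- env.goto(position, orientation): joint-space move of the TCP to a pose.
- env.move_straight(position, rotation=None, rate=0.15, force_limit=None): straight line of the TCP; rotation=None keeps the orientation; rate is the mean speed in m/s. With force_limit (N) it stops when the force on the tool has changed by that much, and returns True; else False.
- env.set_joints(angles): joint-space move.
- env.gripper_to(opening, grasp_force=None): opening from 0.0 (shut) to 1.0 (fully open); grasp_force is the grip in N (None keeps the last); returns when the fingers have stopped.
- env.dwell(seconds).
- env.inverse_kinematics(position, orientation): joint angles nearest the present ones, or None.
- env.read_state(): the state.
- env.grab_frame(name): name is "side" or "top" or "wrist"; returns a dict with "image" (384x512x3 uint8, blue, green, red), "fx", "fy", "cx", "cy" (pixels), "position" and "orientation" of the camera in the world. Camera axes: x right, y up, looking along -z (the intrinsics and any distortion apply to the point x, -y, -z); pixel columns grow to the right and rows downward; lengths in m; the calibration is good to about 2 mm. A picture is of the moment at which its call begins. There is no depth.
A pose or a line that the arm cannot do raises env.Unreachable and nothing moves.
- env.close_job(): hands the job in; it is judged then, once.
Trained networks look in a picture, given as the dict that the camera call returned (one of the last four; its "shot" number tells which), for a name from the list of things; names that differ only in an ending like _2 or _b are one class to them, and where a whole thing is asked for, a point or a joint stands for the part that bears it (a point fixed in the world has none). Each returns a list of dicts, best first, with "score" (0 to 1); they miss things now and then, are a little off and sometimes report something else, mostly with a low value. They report only what shows in the picture. A call takes as long as a camera call.
- env.search_frame(picture, thing): "xyz" ([x, y, z] in m, in world coordinates, good to about 4 mm: the middle of the surface that is visible of it).
- env.trace(picture, thing): "mask" (384x512 bool, what is visible of it).
The state is a dict: "clock": time; "joint_positions": joint angles; "qvel": joint speeds; "joint_torque": joint torques, N m; "position": TCP position; "tool_rot": TCP orientation; "force": force on the tool from outside, world axes, zero at the start; "wrist_torque": the same for the moment, N m; "opening": opening from 0.0 (shut) to 1.0 (fully open); "finger_force": force on a finger pad.
Only numpy, scipy, OpenCV 4.12 (cv2) and the standard library are available. Lean on these libraries where they do the work, as an engineer would, in place of code of your own. Each camera call takes 0.05 s, during which the arm holds its last target. There are 200 camera calls.

TASK

Help hang the little cupboard door: lift it, stand it upright on the packing strip with its hinge knuckles still clear of the jamb's, then slide it gently along the strip until its knuckles are fully home between the jamb's knuckles and all the pin holes line up. Finish still gripping the door and holding it there, so that the pin waiting in the top knuckle could be tapped straight down; leave the small tape roll and the sanding block alone.

Things in the scene. Friction and masses are not known exactly. Their poses are not given: they have to be found in the camera images.
- door: Loose cupboard door, light wood frame and panel, 0.2 to 0.4 kg, standing upright on the bench. 20 mm thick (x), 120 wide (y), 140 tall (z); origin: centre of the bottom edge. Front (-x, small steel knob) faces roughly the robot. Frame 32 mm wide, panel recessed: grip the top rail across its thickness from above. A 3 mm steel hinge leaf is on its +y edge (outer face y = +63).
- door_hole_upper (a point): Middle of the hole of the door's upper knuckle (door frame: -20.5, 63, 90 mm). The leaf's two steel knuckles stand in front of the door's +y edge: 16 mm outside diameter, 16 mm long, bored 10 mm, on one axis parallel to the door's z.
- door_hole_lower (a point): Middle of the hole of the door's lower knuckle (door frame: -20.5, 63, 50 mm).
- sill: Plywood board screwed to the bench, 80 (x) x 240 (y) x 18 mm; origin: centre of its underside. Carries the jamb at its +y end and the packing strip. When home the door has the sill's yaw and its origin is at x = 0, y = +4, z = 40 mm of the sill. It comes in along +y: with its origin at y = -15 or less the knuckles are still clear.
- packing_strip: Narrow wood strip fixed on the sill, 12 mm wide (x), 160 long (y), 22 tall; origin: centre of its underside, at 0, -25, 18 mm of the sill, same axes. Its top is 40 mm above the bench; the door's bottom edge stands lengthwise on it. Narrower than the door, no lip or groove. Pressing hard on it while sliding turns the door in the fingers.
- jamb: Upright wood block fixed on the sill, same origin and axes as the sill. Front face x = -10, inner face y = +70, 45 mm wide, top 173 mm above the bench. Steel leaf on the inner face, outer face y = +67: the door's leaf meets it flat there, a rigid stop, and the holes line up. A door stop on the inner face stands 3 mm behind the finished door's back (x = 13 to 25, y = 58 to 70).
- jamb_gap_upper (a point): Point on the jamb's vertical hole axis (sill frame x = -20.5, y = 67), middle of the upper gap between its knuckles, 130 mm above the bench: the door's upper hole belongs here. Knuckles: three, 16 mm diameter, 19 long, middles 70, 110, 150 mm up; gaps 21 mm, entered along the sill's +y. A fixed 8 mm pin is started in the top knuckle, its head 206 mm above the bench.
- jamb_gap_lower (a point): Point on the same axis, middle of the lower gap, 90 mm above the bench: the door's lower hole belongs here. In the gaps the door's knuckles have 2.5 mm to spare above and below; all knuckles clear the wood's front faces by 2.5 mm.
- insulating_tape: Bystander: loose small roll of black tape, 58 mm across, 18 mm high, lying flat behind the sill.
- sanding_block: Bystander: loose cork sanding block 63 x 116 x 31 mm, to the far right.

How it is judged (in metres and radians):
On the way:
1. the door stands upright on the packing strip, its weight on it, its knuckles still clear of the jamb's (hole axes more than 17 mm apart) (contact force between door and packing_strip above 0.8 N and horizontal distance between door_hole_upper and jamb_gap_upper above 0.017 m and angle between door's own z axis and vertical below 0.12 rad), for 0.2 s.
At the end, for the whole second after the job is handed in: Both door knuckles sit in the gaps of the jamb's, each hole within 3 mm of the jamb's hole axis (4 mm with height), the door upright within 0.06 rad and square to the jamb within 0.08 rad, at rest, and the fingers still gripping it with more than 3 N (horizontal distance between door_hole_upper and jamb_gap_upper below 0.003 m and horizontal distance between door_hole_lower and jamb_gap_lower below 0.003 m and distance between door_hole_upper and jamb_gap_upper below 0.004 m and angle between the x axis of door and the x axis of jamb, either way round below 0.08 rad and angle between door's own z axis and vertical below 0.06 rad and contact force between the fingers and door above 3 N and linear speed of door below 0.01 m/s); the arm keeps its last pose, push and grip.
It fails at once if the door is rammed against the jamb (over 60 N) (contact force between door and jamb above 60 N).
It fails at once if the door falls over (angle between door's own z axis and vertical above 0.7 rad).
It fails at once if the tape roll is moved more than 3 cm (distance of insulating_tape from where it was at the start of the episode above 0.03 m).
It fails at once if the sanding block is moved more than 3 cm (distance of sanding_block from where it was at the start of the episode above 0.03 m).
It also fails if it takes over 35 s, if anything falls off the work surface, if the arm or the gripper's body presses on something with over 40 N, if the wrist force passes 120 N, or if a joint passes its speed limit or range.

## Working session

There is one attempt and no reset: what is moved stays moved. The work goes in short steps, each a Python script; the robot and the scene stay as the last script left them, time stands still between calls to the robot, and variables do not carry over. Pictures are saved under pics/ and viewed, at most 10 in all, crops included, and the job is handed in when it is done.

```bash
mkdir -p pics; python3 - <<'E'
from workcell import env
import cv2,numpy as np
for n in("side","top"):
    p=env.grab_frame(n);cv2.imwrite(f"pics/{n}0.png",p["image"])
    print(n,p["fx"],p["fy"],p["cx"],p["cy"],p["position"],p["orientation"],[k for k in p])
    for t in("door","sill","packing_strip","jamb","door_hole_upper","door_hole_lower","jamb_gap_upper","insulating_tape","sanding_block"):
        r=env.search_frame(p,t);print(t,[(np.round(a["xyz"],3),round(a["score"],2)) for a in r[:2]])
print(env.read_state())
E
```

```text
side 497.1899918148335 497.1899918148335 262.8701128534223 195.26821821429132 [ 0.47299647 -0.81777828  0.80423501] [44.3051335   0.65638322 -4.39271273] ['image', 'fx', 'fy', 'cx', 'cy', 'position', 'orientation', 'shot']
door [(array([ 0.472, -0.325,  0.113]), 0.62)]
sill [(array([0.464, 0.026, 0.019]), 0.95)]
packing_strip [(array([ 0.463, -0.059,  0.04 ]), 0.7)]
jamb [(array([0.475, 0.056, 0.12 ]), 0.97)]
door_hole_upper [(array([ 0.475, -0.327,  0.112]), 0.73)]
door_hole_lower [(array([ 0.472, -0.327,  0.112]), 0.67)]
jamb_gap_upper [(array([0.464, 0.051, 0.123]), 0.98)]
insulating_tape [(array([ 0.588, -0.036,  0.02 ]), 0.62)]
sanding_block [(array([ 0.605, -0.323,  0.029]), 0.72)]
top 487.34651702366153 487.34651702366153 257.98956802646853 187.9734274980503 [ 0.36909686 -0.16654651  1.19724376] [  6.33802428   0.32274726 -90.55353383] ['image', 'fx', 'fy', 'cx', 'cy', 'position', 'orientation', 'shot']
door [(array([ 0.615, -0.335,  0.032]), 0.74), (array([ 0.469, -0.297,  0.14 ]), 0.66)]
sill [(array([ 0.466, -0.001,  0.021]), 0.88)]
packing_strip [(array([0.467, 0.057, 0.17
[... 414 characters left out ...]
 0.77)]
{'clock': 1.0, 'joint_positions': array([-6.11577962e+01,  2.20390698e+01,  4.53618459e-01,  2.71099096e-03,
       -6.84107515e+01, -1.48190133e+01]), 'qvel': array([-0.04087689,  0.04173518, -0.05513761, -0.00057849, -0.00776978,
       -0.04541295]), 'joint_torque': array([-1.92942639e-04, -3.90473878e+01,  1.87623274e+01,  4.22442958e+00,
        1.55387528e-02, -1.74076757e-05]), 'position': array([ 0.15148366, -0.6063566 ,  0.22259142]), 'tool_rot': array([-1.79995684e+02, -1.46583758e-03, -1.65975812e+02]), 'force': array([-0.36849284, -0.28928199, -0.07906366]), 'wrist_torque': array([-0.0020893 ,  0.00802956, -0.04473947]), 'finger_force': 0.0, 'opening': 0.9988358050813421}
```

View pics/side0.png

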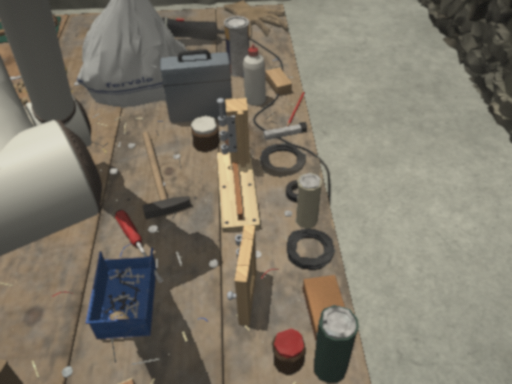

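View pics/top0.png

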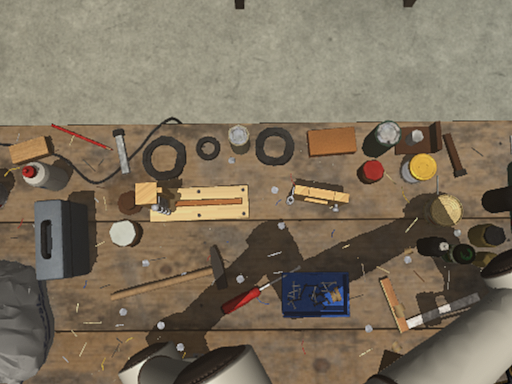

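The side view shows the door at about (245,275) and the jamb with its pin at (230,115). The top view shows the door at (320,195) with its knuckles at the left end (292,200), and the sill from (150,203) to (249,200). Next I'll fit the models to the masks.

```bash
cat > h.py <<'E'
import numpy as np,cv2
from scipy.spatial.transform import Rotation as R
from scipy.optimize import minimize
def box(x0,x1,y0,y1,z0,z1): return np.array([[x,y,z] for x in(x0,x1) for y in(y0,y1) for z in(z0,z1)])/1000
def cyl(x,y,r,z0,z1): return np.array([[x+r*np.cos(a),y+r*np.sin(a),z] for a in np.linspace(0,6.28,16) for z in(z0,z1)])/1000
DOOR=[box(-10,10,-60,60,0,140),box(-10,10,60,63,0,140)]+[cyl(-20.5,63,8,z-8,z+8) for z in(50,90)]
SILL=[box(-40,40,-120,120,0,18)]
STRIP=[box(-6,6,-105,55,18,40)]
JAMB=[box(-10,35,70,115,18,173)]
def proj(p,P):
    q=R.from_euler('xyz',p["orientation"],degrees=True).inv().apply(P-p["position"])
    return np.c_[p["cx"]+p["fx"]*q[:,0]/-q[:,2],p["cy"]-p["fy"]*q[:,1]/-q[:,2]]
def place(B,x,y,yaw,z=0,tilt=(0,0)): return R.from_euler('xyz',[tilt[0],tilt[1],yaw],degrees=True).apply(B)+[x,y,z]
def render(p,parts,v,z=0,s=4):
    m=np.zeros((384*s,512*s),np.uint8)
    for B in parts:
        c=cv2.convexHull(((proj(p,place(B,*v,z=z))+.5)*s).astype(np.float32))
        cv2.fillConvexPoly(m,np.round(c*16).astype(np.int32),1,shift=4)
    return cv2.resize(m.astype(np.float32),(512,384),interpolation=cv2.INTER_AREA)
def fit(obs,v0,z=0):  # obs: (pic,mask,parts)
    sc=np.array([.01,.01,5.])
    f=lambda u:sum(np.abs(render(p,B,v0+u*sc,z)-m).sum()/m.sum() for p,m,B in obs)
    r=minimize(f,np.zeros(3),method='Nelder-Mead',options=dict(initial_simplex=np.array([[0,0,0],[1,0,0],[0,1,0],[0,0,1.]])-.2,xatol=.005,fatol=1e-4))
    return v0+r.x*sc,r.fun
def outline(im,p,parts,v,z=0,col=(0,0,255)):
    for B in parts:
        c=cv2.convexHull(proj(p,place(B,*v,z=z)).astype(np.float32)); cv2.polylines(im,[np.round((c+.5)*2*16).astype(np.int32)],True,col,1,shift=4)
def mask(env,p,n,near):
    from numpy.linalg import norm
    for r in env.trace(p,n):
        ys,xs=np.nonzero(r["mask"])
        if len(xs) and np.hypot(xs.mean()-near[0],ys.mean()-near[1])<40: return r["mask"].astype(np.float32),round(r["score"],2)
    print("no mask",n); return None,0
E
python3 - <<'E'
from workcell import env
from h import *
P={n:env.grab_frame(n) for n in("side","top")}
vs=np.array([.466,-.02,0.]);vd=np.array([.47,-.31,-10.])
o=[];od=[]
for n,p in P.items():
    for nm,B,v,oo in(("door",DOOR,vd,od),("sill",SILL,vs,None),("packing_strip",STRIP,vs,o),("jamb",JAMB,vs,o)):
        c=proj(p,np.mean([place(b,*v).mean(0) for b in B],0)[None])[0]
        m,s=mask(env,p,nm,c)
        if m is None: continue
        print(n,nm,s,m.sum(),cv2.boundingRect(m.astype(np.uint8)),render(p,B,v).sum())
        cv2.imwrite(f"pics/m_{n}_{nm}.png",m*255)
        if oo is not None: oo.append((p,m,B))
fd,e=fit(od,vd);print("door",fd,e,[fit([q],vd) for q in od])
fs,e2=fit(o,vs);print("sill",fs,e2)
ims=[]
for n,p in P.items():
    im=cv2.resize(p["image"],None,fx=2,fy=2,interpolation=cv2.INTER_CUBIC)
    outline(im,p,DOOR,fd);outline(im,p,SILL+STRIP+JAMB,fs,col=(255,0,0))
    ims.append(im[160:660,400:700] if n=="side" else im[340:460,250:720])
cv2.imwrite("pics/fit_s.png",cv2.resize(ims[0],None,fx=1.2,fy=1.2));cv2.imwrite("pics/fit_t.png",cv2.resize(ims[1],None,fx=1.6,fy=1.6))
np.savez("fit.npz",d=fd,s=fs)
E
```

```text
side door 0.92 1738.0 (228, 225, 28, 101) 1864.875
side sill 0.8 4095.0 (217, 99, 43, 134) 2941.0
side packing_strip 0.71 323.0 (232, 163, 11, 58) 342.875
side jamb 0.62 1588.0 (218, 98, 32, 69) 1370.0
top door 0.65 935.0 (287, 185, 62, 26) 930.6875
top sill 0.89 3644.0 (135, 182, 113, 39) 3318.875
top packing_strip 0.66 290.0 (175, 198, 66, 8) 403.875
top jamb 0.76 941.0 (135, 182, 39, 33) 837.125
door [ 0.47434949 -0.29925272 -9.89068502] 0.23075628280639648 [(array([ 0.47373348, -0.29892651, -9.64468482]), np.float64(0.10475403070449829)), (array([  0.47542225,  -0.29955335, -10.70426075]), np.float64(0.09191176295280457))]
sill [ 0.46548842 -0.01598503  1.62847871] 0.9359900951385498[ WARN:0@2.806] global loadsave.cpp:1063 imwrite_ Unsupported depth image for selected encoder is fallbacked to CV_8U.
```

View pics/fit_s.png

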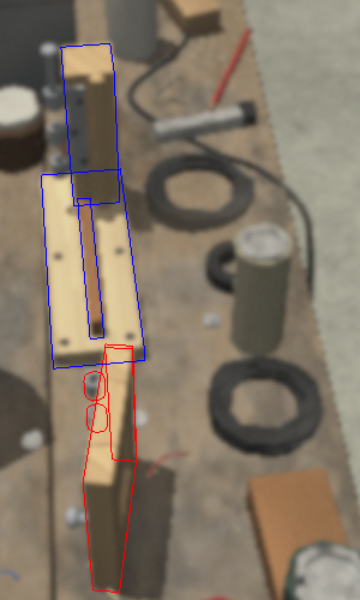

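View pics/fit_t.png

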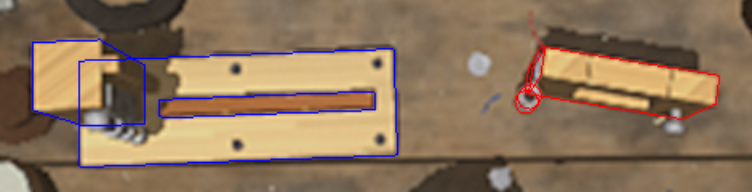

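The red and blue outlines lie on the door and sill/jamb to within about 1–2 px in both views. I'll hover over the sill and then the door to refine both with the wrist camera.

```bash
python3 - <<'E'
from workcell import env
from h import *
f=np.load("fit.npz");fd,fs=f["d"],f["s"]
for yaw in(80,-100): print(yaw,env.inverse_kinematics([fd[0],fd[1],.25],[180,0,yaw]),env.inverse_kinematics([fs[0],fs[1],.25],[180,0,yaw+12]))
q=[env.inverse_kinematics([fd[0],fd[1],.25],[180,0,y]) for y in(80,-100)]
yaw=80 if abs(q[0][5])<abs(q[1][5]) else -100
ims=[]
for nm,pos in(("s",[fs[0],fs[1]-.10,.36]),("d",[fd[0],fd[1],.30])):
    env.goto(pos,[180,0,yaw+(fs[2]+10 if nm=="s" else 0)])
    p=env.grab_frame("wrist");print(env.read_state()["clock"],p["position"],p["orientation"])
    im=cv2.resize(p["image"],None,fx=2,fy=2)
    outline(im,p,DOOR,fd);outline(im,p,SILL+STRIP+JAMB+[cyl(-20.5,67,8,z-9.5,z+9.5) for z in(70,110,150)],fs,col=(255,0,0))
    ims.append(cv2.resize(im,(540,405)))
    import pickle;pickle.dump(p,open(f"w_{nm}.pkl","wb"))
    for t in ("door","sill","packing_strip","jamb"):
        r=env.trace(p,t);print(t,[(round(a["score"],2),cv2.boundingRect(a["mask"].astype(np.uint8))) for a in r[:2]])
        if r: np.save(f"wm_{nm}_{t}.npy",r[0]["mask"])
cv2.imwrite("pics/wr.png",cv2.resize(np.vstack(ims),(400,600)) if 0 else np.hstack([cv2.resize(i,(400,300)) for i in ims]))
E
```

```text
80 [ -15.6924271   14.7231266   -6.1794268    0.         -69.0974466
 -174.3075729] [ 18.09865124   5.08603297 -18.20993383   0.         -66.7040332
 163.90134876]
-100 [-15.6924271  14.7231266  -6.1794268   0.        -69.0974466   5.6924271] [ 18.09865124   5.08603297 -18.20993383   0.         -66.7040332
 -16.09865124]
3.6917 [ 0.46822193 -0.18386711  0.52245029] [-1.43583247e+01 -9.41259156e-02 -1.78420087e+02]
door [(0.88, (229, 0, 35, 84)), (0.63, (222, 143, 55, 168))]
sill [(0.66, (223, 143, 54, 169)), (0.33, (223, 273, 50, 37))]
packing_strip [(0.96, (247, 155, 9, 89))]
jamb [(0.85, (223, 274, 50, 37))]
4.7333 [ 0.46361876 -0.36534014  0.4632107 ] [-1.43478719e+01 -1.41693782e-02  1.70031976e+02]
door [(0.84, (243, 118, 33, 115))]
sill [(0.67, (252, 274, 55, 28))]
packing_strip [(0.65, (273, 274, 13, 28))]
jamb []
```

View pics/wr.png

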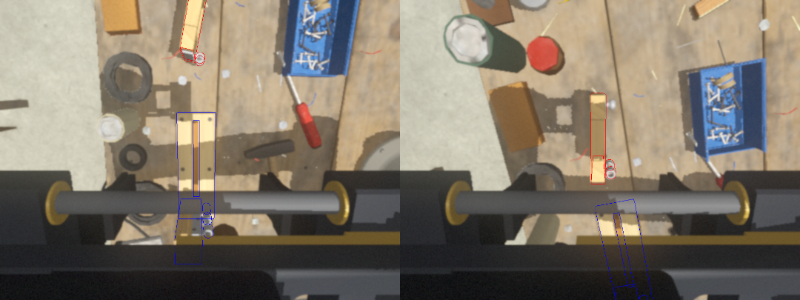

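The wrist views show both outlines on their parts, within about 1–2 px, so the estimates are consistent. Next I'll compare numerically, then grasp.

```bash
python3 - <<'E'
from workcell import env
from h import *
import pickle
f=np.load("fit.npz");fd,fs=f["d"],f["s"]
pd=pickle.load(open("w_d.pkl","rb"));ps=pickle.load(open("w_s.pkl","rb"))
d2,e=fit([(pd,np.load("wm_d_door.npy").astype(np.float32),DOOR)],fd);print("door wrist",d2,e,"was",fd)
print("strip wrist",fit([(ps,np.load("wm_s_packing_strip.npy").astype(np.float32),STRIP)],fs),"was",fs)
# sill board long edges in top & wrist: threshold light wood
p=env.grab_frame("top")
L=[(np.load("pics/x.npy") if 0 else None)]
for n in("packing_strip",):
    m,s=mask(env,p,n,(208,202));print("strip top",fit([(p,m,STRIP)],fs))
d=(fd*2+d2)/3;np.savez("fit.npz",d=d,s=fs)
yaw=d[2]-90;o=[180,0,yaw]
env.move_straight([d[0],d[1],.18],rotation=o,rate=.15)
print(env.move_straight([d[0],d[1],.107],rate=.06,force_limit=8),env.read_state()["position"])
env.gripper_to(0.,grasp_force=40)
s=env.read_state();print(s["clock"],s["opening"],s["finger_force"],s["force"])
z=s["position"].copy();z[2]+=.06
env.move_straight(z,rate=.1);s=env.read_state();print(s["clock"],s["position"],s["tool_rot"],s["opening"],s["finger_force"],s["force"])
E
```

```text
door wrist [  0.47453109  -0.29904778 -10.40548709] 0.10653578490018845 was [ 0.47434949 -0.29925272 -9.89068502]
strip wrist (array([ 0.46587511, -0.01754345,  1.65993256]), np.float64(0.168817937374115)) was [ 0.46548842 -0.01598503  1.62847871]
no mask packing_stripTraceback (most recent call last):
  File "<stdin>", line 12, in <module>
  File "h.py", line 23, in fit
    r=minimize(f,np.zeros(3),method='Nelder-Mead',options=dict(initial_simplex=np.array([[0,0,0],[1,0,0],[0,1,0],[0,0,1.]])-.2,xatol=.005,fatol=1e-4))
    res = _minimize_neldermead(fun, x0, args, callback, bounds=bounds,
                               **options)
    fsim[k] = func(sim[k])
              ~~~~^^^^^^^^
    fx = function(np.copy(x), *(wrapper_args + args))
  File "h.py", line 22, in <lambda>
    f=lambda u:sum(np.abs(render(p,B,v0+u*sc,z)-m).sum()/m.sum() for p,m,B in obs)
               ~~~^^^^^^^^^^^^^^^^^^^^^^^^^^^^^^^^^^^^^^^^^^^^^^^^^^^^^^^^^^^^^^^^
  File "h.py", line 22, in <genexpr>
    f=lambda u:sum(np.abs(render(p,B,v0+u*sc,z)-m).sum()/m.sum() for p,m,B in obs)
                          ~~~~~~~~~~~~~~~~~~~~~^~
TypeError: unsupported operand type(s) for -: 'float' and 'NoneType'
```

```bash
python3 - <<'E'
from workcell import env
from h import *
d=np.array([.4744,-.2992,-10.1]);sl=np.array([.4657,-.0165,1.64]);np.savez("fit.npz",d=d,s=sl)
env.move_straight([d[0],d[1],.18],rotation=[180,0,d[2]-90],rate=.15)
print(env.move_straight([d[0],d[1],.107],rate=.06,force_limit=8),env.read_state()["position"])
env.gripper_to(0.,grasp_force=40)
s=env.read_state();print(s["clock"],s["position"],s["opening"],s["finger_force"],s["force"])
z=s["position"].copy();z[2]+=.07
env.move_straight(z,rate=.1);s=env.read_state();print(s["clock"],s["position"],s["opening"],s["finger_force"],s["force"])
# staging: door origin at sill y=-45, bottom 12 mm above strip
c=place(np.array([[0,-.045,0]]),*sl)[0]
env.move_straight([c[0],c[1],.107+.052],rotation=[180,0,sl[2]-90],rate=.15)
s=env.read_state();print(s["clock"],s["position"],s["tool_rot"],s["force"],s["finger_force"])
ims=[];od=[];v=np.array([c[0],c[1],sl[2]])
for n in("side","top"):
    p=env.grab_frame(n)
    cc=proj(p,place(DOOR[0],*v,z=.052).mean(0)[None])[0];m,sc=mask(env,p,"door",cc)
    if m is not None: od.append((p,m,DOOR));print(n,sc,fit(od[-1:],v,z=.052),v)
    im=cv2.resize(p["image"],None,fx=2,fy=2,interpolation=cv2.INTER_CUBIC)
    outline(im,p,DOOR,v,z=.052);outline(im,p,SILL+STRIP+JAMB,sl,col=(255,0,0))
    ims.append(im[160:500,380:580] if n=="side" else im[340:460,250:550])
cv2.imwrite("pics/st.png",np.hstack([cv2.resize(ims[0],(350,595)),cv2.copyMakeBorder(cv2.resize(ims[1],(450,180)),0,415,0,0,cv2.BORDER_CONSTANT)]))
E
```

```text
False [ 0.47471183 -0.29934209  0.10747591]
8.4417 [ 0.47439108 -0.29918415  0.10697835] 0.22504959853317993 39.99831335619092 [ 0.54074695 -0.21153744 -0.16808664]
9.2917 [ 0.47371381 -0.29884584  0.17605811] 0.2228601796189626 39.99781879596412 [-0.07809718  0.29988306 -3.82517119]
11.0333 [ 0.46698472 -0.06191925  0.15899358] [ 1.79996499e+02 -5.72504133e-03 -8.84047520e+01] [ 0.27601173 -0.42813242 -3.88943081] 39.99809945002198
side 0.61 (array([ 0.46642037, -0.06209822,  1.41118935]), np.float64(0.31462764739990234)) [ 0.46698788 -0.06148157  1.64      ]
no mask door
```

View pics/st.png

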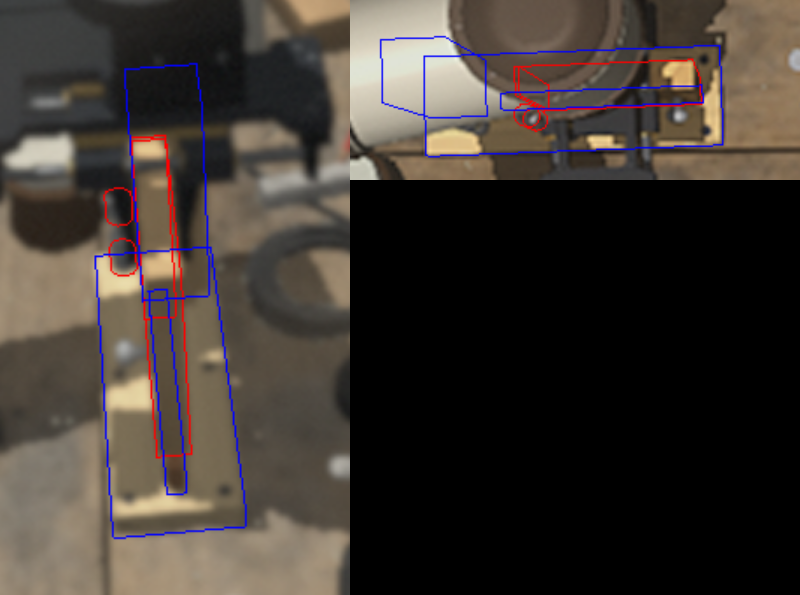

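The overlay matches the held door in the side view, with its knuckles short of the jamb. Next I'll lower it onto the strip.

```bash
python3 - <<'E'
from workcell import env
from h import *
sl=np.load("fit.npz")["s"]
g=lambda y:place(np.array([[0,y,0]]),*sl)[0][:2]
f0=env.read_state()["force"]
hit=env.move_straight([*g(-.045),.140],rate=.015,force_limit=2.0)
s=env.read_state();print(hit,s["clock"],s["position"],s["force"]-f0)
env.dwell(.4);s=env.read_state();print(s["position"],s["force"]-f0,s["tool_rot"])
E
```

```text
True 12.05 [ 0.46697488 -0.06148956  0.1469425 ] [-0.98830319  0.58713808  8.26241918]
[ 0.46697852 -0.06148887  0.14695522] [0.81575228 0.66151035 9.01439906] [ 1.79994706e+02 -7.96940993e-03 -8.83507515e+01]
```

```bash
python3 - <<'E'
from workcell import env
from h import *
sl=np.load("fit.npz")["s"]
g=lambda y:place(np.array([[0,y,0]]),*sl)[0][:2]
loc=lambda P:R.from_euler('z',-sl[2],degrees=True).apply(P-[sl[0],sl[1],0])
def say(t):
    s=env.read_state();print(t,round(s["clock"],2),np.round(loc(s["position"])*1e3,2),np.round(s["force"],1),np.round(s["wrist_torque"],2),np.round(s["tool_rot"],2))
o=[180,0,sl[2]-90]
for z in(.1473,.1476):
    env.move_straight([*g(-.045),z],rotation=o,rate=.02);say("up")
    if env.read_state()["force"][2]<0: break
print(env.move_straight([*g(-.012),z],rotation=o,rate=.03,force_limit=8));say("slide")
print(env.move_straight([*g(.010),z],rotation=o,rate=.012,force_limit=8));say("home")
env.dwell(.2);say("rest")
ims=[]
p=env.grab_frame("side");im=cv2.resize(p["image"],None,fx=2,fy=2,interpolation=cv2.INTER_CUBIC)
cv2.imwrite("pics/hm.png",cv2.resize(im[170:450,400:600],(428,599)))
E
```

```text
up 12.72 [ -0.36 -44.94 146.98] [-1.1  0.6  0.5] [ 0.29  0.19 -0.04] [ 1.7995e+02  1.0000e-02 -8.8370e+01]
up 12.97 [ -0.6  -45.05 147.  ] [ 0.1 -0.4 -4. ] [ 0.06  0.12 -0.04] [179.91  -0.   -88.37]
False
slide 14.22 [-3.0000e-02 -1.2110e+01  1.4757e+02] [ 0.   0.2 -2.7] [-0.02  0.06 -0.02] [179.99  -0.   -88.37]
True
home 15.57 [ -0.92   4.82 147.  ] [-0.9 -3.1  3.1] [-0.7   0.01 -0.06] [ 1.7984e+02 -1.6000e-01 -8.8330e+01]
rest 15.78 [ -0.86   4.72 146.98] [ 0.5 -1.5  1.3] [-0.27 -0.07  0.02] [ 1.7984e+02 -1.6000e-01 -8.8330e+01]
```

View pics/hm.png

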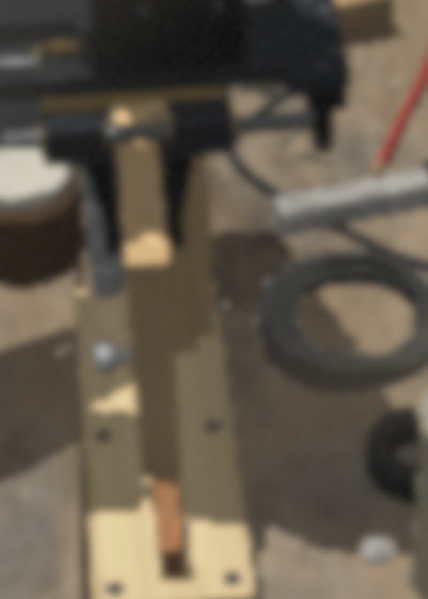

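The side view shows the door on the strip up against the jamb. The stop was partly caused by vertical load, so I'll recentre x and press gently along +y to confirm seating.

```bash
python3 - <<'E'
from workcell import env
from h import *
sl=np.load("fit.npz")["s"]
g=lambda y:place(np.array([[0,y,0]]),*sl)[0][:2]
loc=lambda P:R.from_euler('z',-sl[2],degrees=True).apply(P-[sl[0],sl[1],0])
def say(t):
    s=env.read_state();print(t,round(s["clock"],2),np.round(loc(s["position"])*1e3,2),np.round(s["force"],1),np.round(s["wrist_torque"],2),np.round(s["tool_rot"],2))
o=[180,0,sl[2]-90]
env.move_straight([*g(.0035),.1474],rotation=o,rate=.02);env.dwell(.2);say("centre")
for y in(.0045,.0055,.0065,.0075,.0085):
    env.move_straight([*g(y),.1474],rotation=o,rate=.01,force_limit=12);env.dwell(.15);say(y)
    if env.read_state()["force"][1]<-7: break
v=np.array([*g(.004),sl[2]])
p=env.grab_frame("side");m,sc=mask(env,p,"door",proj(p,place(DOOR[0],*v,z=.04).mean(0)[None])[0])
im=cv2.resize(p["image"],None,fx=2,fy=2,interpolation=cv2.INTER_CUBIC)
outline(im,p,DOOR,v,z=.04);cv2.imwrite("pics/hm2.png",cv2.resize(im[170:450,400:600],(428,599)))
E
```

```text
centre 16.29 [ -0.39   3.54 146.98] [-0.3  0.5 -3.4] [ 0.08  0.04 -0.03] [179.94   0.   -88.37]
0.0045 16.69 [ -0.16   4.5  147.25] [-0.2 -0.6 -2.9] [ 0.02  0.06 -0.02] [179.98  -0.   -88.36]
0.0055 17.09 [ -0.16   4.97 147.39] [ 0.9 -5.3 -3.2] [-1.61 -0.16  0.02] [ 1.7997e+02 -5.0000e-02 -8.8360e+01]
0.0065 17.49 [ -0.22   5.02 147.5 ] [ 2.2 -9.6 -4.2] [-2.79 -0.41  0.01] [ 1.7995e+02 -1.4000e-01 -8.8360e+01]
```

View pics/hm2.png

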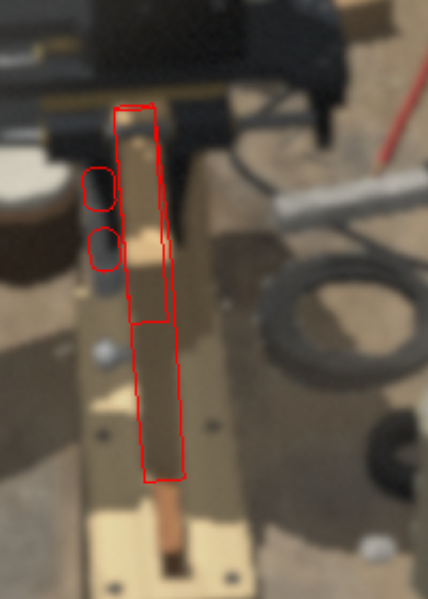

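The outline lies on the door within about 1 px, and contact became rigid at y≈5.0 mm with the force rising steeply, so the leaf is seated. I'll ease the push to about 5 N, run one last pose check, and hand in.

```bash
python3 - <<'E'
from workcell import env
from h import *
sl=np.load("fit.npz")["s"]
g=lambda y:place(np.array([[0,y,0]]),*sl)[0][:2]
env.move_straight([*g(.0056),.1473],rotation=[180,0,sl[2]-90],rate=.01);env.dwell(.4)
s=env.read_state();print(s["clock"],s["position"],s["force"],s["wrist_torque"],s["finger_force"])
v=np.array([*g(.0045),sl[2]])
for n in("side","wrist"):
    p=env.grab_frame(n);m,sc=mask(env,p,"door",proj(p,place(DOOR[0],*v,z=.04).mean(0)[None])[0])
    if m is not None: print(n,sc,m.sum(),fit([(p,m,DOOR)],v,z=.04),v)
    print([(np.round(a["xyz"],3),round(a["score"],2)) for a in env.search_frame(p,"jamb")[:1]])
E
```

```text
18.2417 [ 0.46542988 -0.01153609  0.14739667] [ 0.46516312 -6.07573901 -3.11525204] [-1.81167    -0.14130219  0.0094031 ] 39.998099030926824
side 0.97 883.0 (array([ 0.46488468, -0.01106187,  1.27074028]), np.float64(0.2915486991405487)) [ 0.46557121 -0.01200184  1.64      ]
[(array([0.486, 0.05 , 0.078]), 0.67)]
wrist 0.63 7149.0 (array([ 0.46636533, -0.01159001,  0.94456228]), np.float64(0.8674464821815491)) [ 0.46557121 -0.01200184  1.64      ]
[]
```

```bash
python3 -c "
from workcell import env
print(env.close_job())"
```

```text
the job is handed in; nothing more can be done
None
```

I handed the job in at about 18 s, with the gripper still holding the door at 40 N and pressing it about 6 N against the jamb. The door stood on the strip with its knuckles clear, then slid until it met a rigid stop about 1 mm from the expected home position. That puts its knuckles in the gaps within my roughly 1 mm measuring error, though I couldn't see the pin holes directly and no verdict was returned.

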